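# File the round specimen vials in their tray

## Robot

A 7-joint arm with a two-finger parallel gripper is mounted at the origin on the work surface. World frame = base frame: x ahead of the robot, y to its left, z up, the work surface at z = 0. Lengths are in mm, angles in rad, forces in N, time in s.
With the tool pointing down it reaches from about 400 to 850 mm from the base axis. Payload 10.4 kg.
Tool frame: the origin (TCP) lies at the very end of the fingers, on their centre line; the grasp point (between the pads) lies 19 mm behind it (grasp_offset is the z of the grasp point in the tool frame, in mm); z points along the fingers, y is the direction in which the jaws open and shut (so a half turn about z gives the same grasp; the last joint's range is limited). The gripper opens to 87 mm and grips with 3 to 60 N. Pads are 19 mm wide; open, the fingers measure 117 mm over their backs; the gripper's body (75 mm by 190 mm) begins 51 mm behind the grasp point.
Start: joints at [-1.309, 0.332, -0.065, 1.46, 0.022, 1.35, -0.088], TCP at [175.59, 599.853, 186.176] pointing down, gripper open.
Joint ranges: [-2.6, 2.6], [-0.5, 2.12], [-1.47, 1.34], [0.16, 2.42], [-1.27, 4.41], [0.06, 2.06], [-2.6, 2.6]. Speed limits (rad/s): [2.22, 2.22, 2.79, 2.79, 3.14, 3.14, 3.14].

## Interface

Orientations are given as a unit quaternion [w, x, y, z].
In Python, from rig import sense, camera, job_done, grasp_offset gives the robot as it stands. The module is installed in compiled form; this text tells all that it offers.
- The arm moves only by the tool move_arm, never from a script. Its argument "increments" is one flat list of numbers, 5 for each row, row after row: the shift along the tool's x, y, z normalised to -1 to 1, where 1 is 200 mm, then the turn about the tool's z normalised to -1 to 1, where 1 is 60 degrees, then the finger opening in mm, from 0 to 87. A call has exactly 10 rows; each row is the pose to reach, as a shift and turn from the pose measured when the call began, along the tool's axes at that moment; what a row does not reach only later rows make up. A row lasts 1/8 s, in which the tool goes at most 62.5 mm and 10.7 degrees, less where a joint would pass 70% of its speed; a pose out of reach is approached as far as the arm can. A call with a number of a shift or a turn outside -1 to 1 is refused whole. A call with a gripper value outside its range is refused whole. The fingers move at their own pace and stop on an object; the grip force is fixed at half the most. Time passes only in rows, so rows that repeat a pose let the fingers close, or fill a call up. It gives the time, the measured TCP pose, the force and the opening at its end, in the units of the state.
- sense(): the state, without advancing time (a new reading comes with each control period).
- camera(name): name is "scene" or "top" or "wrist"; returns a dict with "frame" (384x512x3 uint8, red, green, blue), "depth" (384x512 float32, mm along the optical axis (not along the pixel's ray), 0 where there is no reading), "fovy" (degrees; the focal length in pixels is half the picture's height over the tangent of half this angle, whatever the lens; pixels are square), "cx", "cy" (the principal point, pixels), "dist" ([k1, k2, p1, p2, k3] as OpenCV has them; the pictures are not rectified), "origin" and "orientation" of the camera in the world. Camera axes: x right, y down, z forward; pixel columns grow to the right and rows downward; lengths in mm; the calibration is good to about 2 mm. A picture is of the moment at which its call begins.
- job_done(): hands the job in, once; it reports no verdict.
The state is a dict: "time": time; "joint_positions": joint angles; "joint_vel": joint speeds; "tau": joint torques, N m; "tcp_pos": TCP position; "tool_rot": TCP orientation; "ft_force": force on the tool from outside, world axes, zero at the start; "ft_torque": the same for the moment, N m; "finger_gap": finger opening in mm.
Only numpy, scipy, OpenCV 4.12 (cv2) and the standard library are available. Lean on these libraries where they do the work, as an engineer would, in place of code of your own. Each camera call takes 0.05 s, during which the arm holds its last target. There are 200 camera calls.

## Task

Gather the four round black-capped specimen vials into the grey tray, each standing upright on the floor of its own pocket: the smallest vial in the smallest pocket, the next size in the next larger pocket, and so on to the largest. Keep the vials upright throughout, and leave the two square-sided bottles standing where they are.

Things in the scene. Friction and masses are not known exactly. Their poses are not given: they have to be found in the camera images.
- vial_tiny: The smallest of the four round specimen vials: an upright amber glass cylinder 22 mm across and 58 mm tall overall, paper label round its lower part, its top 18 mm a round black screw cap of the same 22 mm diameter. Origin: centre of the underside, z up along the vial. Best gripped by the cap, from above. Loose, 15 to 170 g.
- vial_small: The second smallest of the four round specimen vials: an upright amber glass cylinder 29 mm across and 68 mm tall overall, paper label round its lower part, its top 18 mm a round black screw cap of the same 29 mm diameter. Origin: centre of the underside, z up along the vial. Best gripped by the cap, from above. Loose, 15 to 170 g.
- vial_medium: The second largest of the four round specimen vials: an upright amber glass cylinder 36 mm across and 78 mm tall overall, paper label round its lower part, its top 18 mm a round black screw cap of the same 36 mm diameter. Origin: centre of the underside, z up along the vial. Best gripped by the cap, from above. Loose, 15 to 170 g.
- vial_large: The largest of the four round specimen vials: an upright amber glass cylinder 44 mm across and 90 mm tall overall, paper label round its lower part, its top 18 mm a round black screw cap of the same 44 mm diameter. Origin: centre of the underside, z up along the vial. Best gripped by the cap, from above. Loose, 15 to 170 g.
- pocket_tiny: Pocket for the smallest vial: fixed white foam block 64 x 64 x 20 mm with a square pocket 38 x 38 mm, open above, dark floor 3 mm above its underside. Origin: centre of the underside, 3 mm above the table; y along the row, z up. The four blocks stand in any order in a row, 64 mm apart, in one fixed grey tray (74 x 268 mm, rim 22 mm high; block tops at 23 mm).
- pocket_small: Pocket for the second smallest vial: fixed white foam block 64 x 64 x 20 mm with a square pocket 45 x 45 mm, open above, dark floor 3 mm above its underside. Origin: centre of the underside, 3 mm above the table; y along the row, z up. The four blocks stand in any order in a row, 64 mm apart, in one fixed grey tray (74 x 268 mm, rim 22 mm high; block tops at 23 mm).
- pocket_medium: Pocket for the second largest vial: fixed white foam block 64 x 64 x 20 mm with a square pocket 52 x 52 mm, open above, dark floor 3 mm above its underside. Origin: centre of the underside, 3 mm above the table; y along the row, z up. The four blocks stand in any order in a row, 64 mm apart, in one fixed grey tray (74 x 268 mm, rim 22 mm high; block tops at 23 mm).
- pocket_large: Pocket for the largest vial: fixed white foam block 64 x 64 x 20 mm with a square pocket 60 x 60 mm, open above, dark floor 3 mm above its underside. Origin: centre of the underside, 3 mm above the table; y along the row, z up. The four blocks stand in any order in a row, 64 mm apart, in one fixed grey tray (74 x 268 mm, rim 22 mm high; block tops at 23 mm).
- square_short: A look-alike that does not belong: the shorter square-sided amber glass bottle, 32 x 32 mm in plan with flat glass shoulders, 66 mm tall overall, with a round black cap 24 mm across and 18 mm high, narrower than the body. Origin: centre of the underside, x and y along its sides, z up. Loose; to be left standing where it is.
- square_tall: A look-alike that does not belong: the taller square-sided amber glass bottle, 40 x 40 mm in plan with flat glass shoulders, 82 mm tall overall, with a round black cap 30 mm across and 18 mm high, narrower than the body. Origin: centre of the underside, x and y along its sides, z up. Loose; to be left standing where it is.

How it is judged (in metres and radians):
At the end, for the whole second after the job is handed in: Each round vial at rest in the pocket of its size rank, upright within 0.15 rad, within 13.5 mm of the pocket centre, underside less than 8 mm above the block's underside (pocket floor: 3 mm); both square bottles upright within 25 mm of their start (horizontal distance between vial_tiny and pocket_tiny below 0.0135 m and z of vial_tiny in the frame of pocket_tiny below 0.008 m and angle between each of vial_tiny, vial_small, vial_medium, vial_large, square_short, square_tall's own z axis and vertical below 0.15 rad and linear speed of each of vial_tiny, vial_small, vial_medium, vial_large, square_short, square_tall below 0.02 m/s and angular speed of each of vial_tiny, vial_small, vial_medium, vial_large below 0.2 rad/s and horizontal distance between vial_small and pocket_small below 0.0135 m and z of vial_small in the frame of pocket_small below 0.008 m and horizontal distance between vial_medium and pocket_medium below 0.0135 m and z of vial_medium in the frame of pocket_medium below 0.008 m and horizontal distance between vial_large and pocket_large below 0.0135 m and z of vial_large in the frame of pocket_large below 0.008 m and distance of each of square_short, square_tall from where it was at the start of the episode below 0.025 m); the robot touches nothing.
It fails at once if a round vial is tipped over or held slanted by more than about 45 degrees (angle between any of vial_tiny, vial_small, vial_medium, vial_large's own z axis and vertical above 0.8 rad).
It fails at once if a square bottle is shifted by more than 25 mm, lifted or knocked over (distance of any of square_short, square_tall from where it was at the start of the episode above 0.025 m or angle between any of square_short, square_tall's own z axis and vertical above 0.4 rad).
It also fails if it takes over 104 s, if anything falls off the work surface, if the arm or the gripper's body presses on something with over 40 N, if the wrist force passes 120 N, or if a joint passes its speed limit or range.

## Working session

There is one attempt and no reset: what is moved stays moved. The work goes in short steps, Python scripts to look and compute and a tool call to move; the robot and the scene stay as the last step left them, time stands still between calls to the robot, and variables do not carry over. Pictures are saved under pics/ and viewed, about 12 in all and at most 16, crops included, and the job is handed in when it is done.

Besides the shell and the picture viewer there is one more tool, called after "Call:" in YAML: its name, and indented under it one key for each argument. move_arm: Moves the arm, as the interface text tells. Scaled input: -1 to 1 covers 200 mm each way for a shift and 60 degrees each way for a turn. Its arguments: {"type":"object","properties":{"increments":{"type":"array","items":{"type":"number"}}},"required":["increments"]}

```bash
mkdir -p pics; python3 - <<'E'
from rig import *
import cv2,numpy as np
s=sense();print({k:np.round(v,3) for k,v in s.items()},grasp_offset)
ims=[]
for n in("scene","top"):
    c=camera(n);np.savez(n+'.npz',**c);print(n,c['fovy'],c['cx'],c['cy'],c['dist'],c['origin'],c['orientation'])
    cv2.imwrite(f'pics/{n}1.png',c['frame'][...,::-1])
E
```

```text
{'time': np.float64(0.0), 'joint_positions': array([-1.309,  0.333, -0.065,  1.461,  0.022,  1.35 , -0.089]), 'joint_vel': array([-0.001,  0.001,  0.001,  0.002,  0.002, -0.   , -0.   ]), 'tau': array([-1.0000e-03, -6.2326e+01,  2.4000e-02, -3.8990e+01, -6.1000e-02,
        4.0000e-02,  0.0000e+00]), 'tcp_pos': array([175.473, 599.381, 185.352]), 'tool_rot': array([-0.   ,  0.142,  0.99 , -0.001]), 'ft_force': array([ 0.688, -0.761,  0.079]), 'ft_torque': array([ 0.005, -0.018, -0.023]), 'finger_gap': np.float64(86.926)} -18.700000000000003
scene 56.91488542628887 260.06509610656326 193.80219092501108 [-0.02844466  0.          0.          0.          0.        ] [1029.58507185  109.72881014  547.66889418] [-0.25902334  0.60895639  0.69515579 -0.28078008]
top 42.31849629095225 253.2149955907206 191.93733511444796 [-0.17428723  0.          0.          0.          0.        ] [ 336.41184211   58.04546254 1276.69566362] [-0.05075667  0.71192294 -0.69710005  0.06812494]
```

View pics/top1.png

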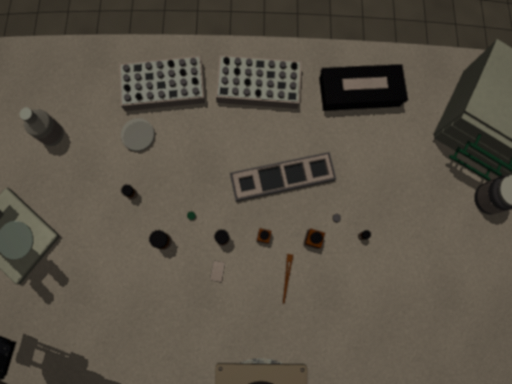

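View pics/scene1.png

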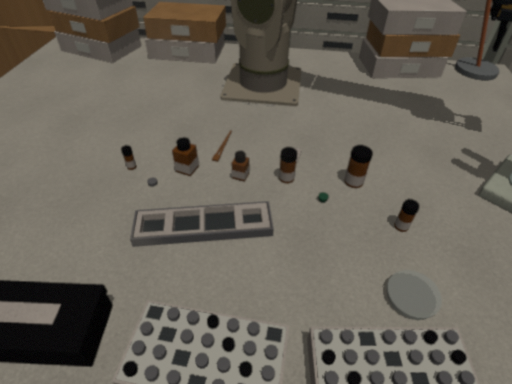

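The top view shows the vials at (129,191), (161,240), (222,237) and (365,235), the square bottles at (264,235) and (315,239), and the pockets at (247,183), (271,178), (295,173) and (319,167). The scene view agrees.

```bash
cat > h.py <<'E'
import cv2,numpy as np
from scipy.spatial.transform import Rotation as R
def rot(q): return R.from_quat(np.roll(q,-1)).as_matrix()
def K(c):
    f=192/np.tan(np.radians(float(c['fovy']))/2); return np.array([[f,0,float(c['cx'])],[0,f,float(c['cy'])],[0,0,1]])
def rays(c,uv):
    p=cv2.undistortPoints(np.float64(uv).reshape(-1,1,2),K(c),np.float64(c['dist']))[:,0]
    return np.c_[p,np.ones(len(p))]
def plane(c,uv,z):
    d=rays(c,uv)@rot(c['orientation']).T; o=np.array(c['origin']); return o+d*((z-o[2])/d[:,2])[:,None]
def cloud(c):
    v,u=np.mgrid[:384,:512]; uv=np.c_[u.ravel(),v.ravel()]
    return ((rays(c,uv)*c['depth'].reshape(-1,1))@rot(c['orientation']).T+np.array(c['origin'])).reshape(384,512,3)
E
python3 - <<'E'
from h import *
c=dict(np.load('top.npz')); P=cloud(c); g=c['frame'].max(2)
for n,u,v in [('tiny',365,235),('small',129,191),('med',222,237),('large',161,240),('sqS',264,235),('sqT',315,239)]:
    w=np.s_[v-18:v+18,u-18:u+18]; z=P[w][...,2]; zt=np.percentile(z[z>20],90); m=z>zt-9
    vv,uu=np.nonzero(m&(g[w]<60)); q=P[w][m&(g[w]<60)]
    e,r=cv2.minEnclosingCircle(np.float32(q[:,:2])); print(n,'z',round(zt,1),'centre',np.round(e,1),'mean',q[:,:2].mean(0).round(1),'dia',round(2*r,1),len(q))
# pockets: dark contours in tray
m=np.uint8(g<75); m[:150]=0;m[202:]=0;m[:,:228]=0;m[:,338:]=0
for k in cv2.findContours(m,cv2.RETR_EXTERNAL,cv2.CHAIN_APPROX_NONE)[0]:
    a=cv2.contourArea(k)
    if a<60: continue
    X=plane(c,k[:,0],15)[:,:2]; r=cv2.minAreaRect(np.float32(X)); print('pocket',a,k[:,0].mean(0).round(),np.round(r[0],1),np.round(r[1],1),round(r[2],1))
z=P[150:205,228:340,2]; m=(z>15)&(z<35); q=P[150:205,228:340][m]; r=cv2.minAreaRect(np.float32(q[:,:2]));print('tray',r,np.median(q[:,2]))
im=cv2.resize(c['frame'][145:205,225:345,::-1],None,fx=6,fy=6,interpolation=cv2.INTER_CUBIC); cv2.imwrite('pics/tray.png',im)
E
```

```text
tiny z 61.0 centre [ 444.4 -254.7] mean [ 444.2 -254.7] dia 21.4 56
small z 71.5 centre [540.1 344.5] mean [540.2 345.4] dia 29.7 99
med z 81.0 centre [390.6  85.9] mean [429.4 105. ] dia 121.9 162
large z 92.9 centre [379.8 168.4] mean [419.4 256.7] dia 237.1 253
sqS z 68.4 centre [438.4   0.8] mean [438.3   0.7] dia 23.2 74
sqT z 83.2 centre [ 432.5 -124. ] mean [ 432.5 -123.7] dia 30.0 116
pocket 173.0 [246. 183.] [574.3  46.8] [36.6 37. ] 12.9
pocket 334.5 [295. 173.] [604.6 -78.5] [51.1 50.6] 13.9
pocket 242.5 [318. 168.] [ 619.5 -141.2] [44.  43.5] 13.8
pocket 963.0 [282. 183.] [591.3 -48. ] [ 81.  267.6] 13.4
tray ((596.0803833007812, -46.83479309082031), (75.23597717285156, 266.7591857910156), 13.299586296081543) 22.775015354188554
```

View pics/tray.png

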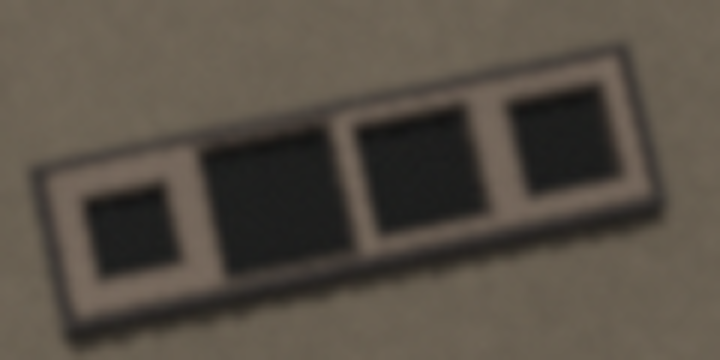

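Pocket order from +y is tiny, large, medium, small, by measured sizes of about 37, the largest, 51 and 44 mm. The tray row is at 13.5°. I'll turn the jaws across the row and head for the small vial first.

```bash
cat > to.py <<'E'
# usage: to.py x y z [yaw of tool y, deg]: prints the shift and turn, in units of move_arm
import sys; from h import *; from rig import sense
s=sense(); M=rot(s['tool_rot']); a=[float(t) for t in sys.argv[1:]]
yaw=np.degrees(np.arctan2(M[1,1],M[0,1])); 
print('t',round(s['time'],2),'tcp',np.round(s['tcp_pos'],1),'yaw',round(yaw,1),'gap',round(s['finger_gap'],1),'F',np.round(s['ft_force'],1))
if a: print('shift',np.round((np.array(a[:3])-s['tcp_pos'])@M/200,3),'turn',round((yaw-(a[3] if len(a)>3 else 13.5))/60,3))
E
cat > med.py <<'E'
from h import *
c=dict(np.load('top.npz')); P=cloud(c)
for n,u,v in [('med',222,237),('large',161,240)]:
    w=np.s_[v-18:v+18,u-18:u+18]; z=P[w][...,2]; zt=np.percentile(z[z>20],90); m=np.uint8((z>zt-6)&(z<zt+6))
    q=P[w][m>0]; md=np.median(q,0); q=q[np.hypot(*(q-md)[:,:2].T)<35]; print(n,zt,cv2.minEnclosingCircle(np.float32(q[:,:2])),q.mean(0))
E
python3 med.py
```

```text
med 81.02236782535897 ((431.4180908203125, 105.43858337402344), 18.442501068115234) [431.02620572 105.3224492   78.73735053]
large 92.89507840582512 ((419.91143798828125, 258.0752258300781), 21.487667083740234) [420.06339719 258.09347241  90.61373046]
```

Call:
move_arm:
  increments: [-0.05,-0.02,0,0.1,87,-0.15,-0.05,0,0.25,87,-0.3,-0.1,0,0.4,87,-0.45,-0.15,0,0.55,87,-0.6,-0.2,0,0.7,87,-0.75,-0.25,0,0.85,87,-0.87,-0.3,0,0.95,87,-0.95,-0.34,0,1,87,-1,-0.35,0,1,87,-1,-0.35,0,1,87]

```text
time: 1.35
tcp_pos: [347.9, 476.1, 185.5]
tool_rot: [0.0, 0.617, 0.787, -0.001]
ft_force: [0.2, -0.1, 0.2]
finger_gap: 86.9
```

```bash
python3 to.py 540 345 150
```

```text
t 1.35 tcp [347.9 476.1 185.5] yaw 13.7 gap 86.9 F [ 0.2 -0.1  0.2]
shift [-0.865  0.777  0.178] turn 0.004
```

Call:
move_arm:
  increments: [-0.05,0.05,0,0,87,-0.15,0.13,0,0,87,-0.3,0.27,0,0,87,-0.45,0.4,0.05,0,87,-0.6,0.54,0.1,0,87,-0.72,0.65,0.15,0,87,-0.82,0.74,0.17,0,87,-0.865,0.777,0.178,0,87,-0.865,0.777,0.178,0,87,-0.865,0.777,0.178,0,87]

```text
time: 2.6
tcp_pos: [539.0, 346.3, 150.2]
tool_rot: [-0.0, 0.617, 0.787, -0.0]
ft_force: [0.1, 0.5, 0.8]
finger_gap: 87.1
```

```bash
cat > wl.py <<'E'
# wl.py name x y z : wrist look, cloud points near (x,y) at height within 6 of z
import sys; from h import *; from rig import camera
c=camera('wrist'); cv2.imwrite(f'pics/{sys.argv[1]}.png',c['frame'][...,::-1]); P=cloud(c)
x,y,z=map(float,sys.argv[2:5]); m=(np.abs(P[...,2]-z)<6)&(np.hypot(P[...,0]-x,P[...,1]-y)<35)&(c['depth']>0)
q=P[m]
if len(q)>20:
    e,r=cv2.minEnclosingCircle(np.float32(q[:,:2])); print('circle',np.round(e,1),'d',round(2*r,1),'mean',q.mean(0).round(1),'n',len(q))
else: print('few points',len(q))
E
python3 wl.py w1 540 345 68; python3 to.py 540 345 42
```

```text
circle [539.5 346.1] d 30.4 mean [539.2 347.1  67.5] n 613
t 2.65 tcp [539.  346.3 150.2] yaw 13.9 gap 87.3 F [-0.6  0.5  0.6]
shift [-0.008  0.004  0.541] turn 0.006
```

View pics/w1.png

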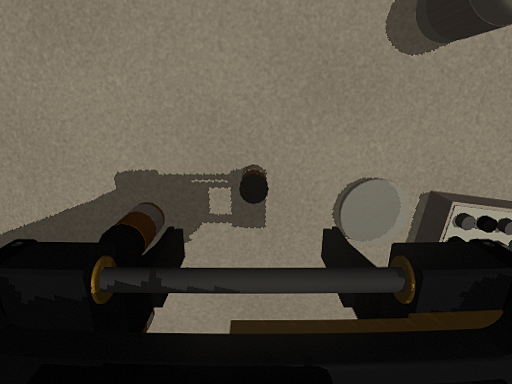

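The wrist view shows the small vial's black cap at (253,187), centred between the fingers with clear space round it. The depth circle of 30 mm at z 67.5 agrees with the vial. I'll descend and grip.

Call:
move_arm:
  increments: [0,0,0.05,0,70,0,0,0.15,0,60,0,0,0.27,0,60,0,0,0.4,0,60,0,0,0.49,0,60,0,0,0.54,0,60,0,0,0.55,0,60,0,0,0.55,0,60,0,0,0.55,0,15,0,0,0.55,0,15]

```text
time: 3.9
tcp_pos: [539.2, 346.5, 40.7]
tool_rot: [0.0, 0.617, 0.787, 0.0]
ft_force: [0.5, -0.0, -0.7]
finger_gap: 47.1
```

Call:
move_arm:
  increments: [0,0,0,0,15,0,0,0,0,15,0,0,0,0,15,0,0,-0.03,0,15,0,0,-0.1,0,15,0,0,-0.22,0,15,0,0,-0.36,0,15,0,0,-0.46,0,15,0,0,-0.5,0,15,0,0,-0.5,0,15]

```text
time: 5.15
tcp_pos: [539.4, 346.6, 141.3]
tool_rot: [0.0, 0.617, 0.787, 0.001]
ft_force: [0.7, 0.3, 0.2]
finger_gap: 15.2
```

```bash
python3 to.py 618.9 -140.3 140
```

```text
t 5.15 tcp [539.4 346.6 141.3] yaw 13.9 gap 15.2 F [0.7 0.3 0.2]
shift [-2.459 -0.198  0.005] turn 0.006
```

The gap read 15.2 mm, so the grip holds nothing. I'll look before acting.

```bash
python3 - <<'E'
from h import *; from rig import camera
a=camera('wrist');b=camera('top');d=camera('scene')
np.savez('w2.npz',**a)
cv2.imwrite('pics/w2.png',np.hstack([a['frame'],cv2.resize(d['frame'][130:280,300:500],(512,384))])[...,::-1][:, :])
cv2.imwrite('pics/w2.png',cv2.resize(cv2.imread('pics/w2.png'),(800,300)))
print(a['origin'],a['orientation'])
for n,c in(('top',b),('scene',d),('wrist',a)):
    P=cloud(c)
    m=(P[...,2]>50)&(P[...,2]<74)&(np.hypot(P[...,0]-540,P[...,1]-346)<60)&(c['depth']>0); q=P[m]; print(n,len(q),q.mean(0) if len(q) else '')
E
```

```text
[519.48618907 426.14310053 339.80460727] [0.1487427  0.98148688 0.11927597 0.01823076]
top 74 [538.88236928 340.64653097  65.88047434]
scene 251 [545.26693007 343.17255523  64.83143945]
wrist 721 [538.90716877 348.02917493  66.45249885]
```

View pics/w2.png

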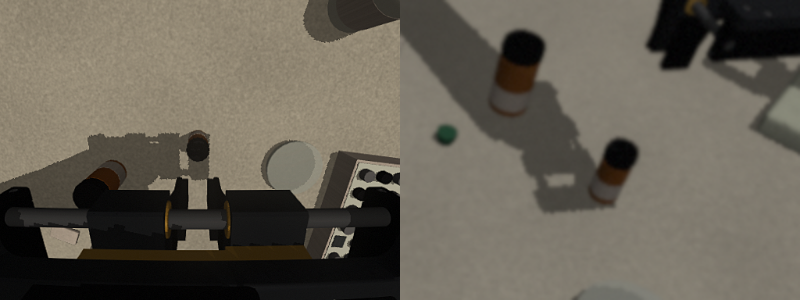

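The vial is standing untouched at about (539,346). The fingers close at only about 50 mm/s, so I lifted too soon. I'll retry with a longer dwell.

Call:
move_arm:
  increments: [0,0,0,0,56,0,0,0,0,56,0,0,0,0,56,0,0,0,0,56,0,0,0,0,56,0,0,0,0,56,0,0,0.04,0,56,0,0,0.1,0,56,0,0,0.16,0,56,0,0,0.18,0,56]

```text
time: 6.55
tcp_pos: [538.1, 345.7, 102.3]
tool_rot: [-0.0, 0.617, 0.787, -0.002]
ft_force: [-0.1, 0.7, -0.0]
finger_gap: 55.9
```

```bash
python3 wl.py w3 539 346 68;python3 to.py 539.5 346 41
```

```text
circle [539.6 346.3] d 30.1 mean [539.1 347.3  67.5] n 850
t 6.6 tcp [538.1 345.8 102.3] yaw 13.9 gap 55.9 F [-0.7  0.4 -0. ]
shift [-0.     0.008  0.307] turn 0.006
```

Call:
move_arm:
  increments: [0,0,0.05,0,56,0,0.005,0.14,0,56,0,0.008,0.23,0,56,0,0.008,0.29,0,50,0,0.008,0.31,0,20,0,0.008,0.31,0,20,0,0.008,0.31,0,20,0,0.008,0.31,0,20,0,0.008,0.31,0,20,0,0.008,0.31,0,20]

```text
time: 7.85
tcp_pos: [539.6, 346.1, 40.4]
tool_rot: [-0.0, 0.617, 0.787, -0.001]
ft_force: [0.2, -0.0, -0.3]
finger_gap: 20.2
```

```bash
python3 - <<'E'
from h import *; from rig import camera
a=camera('wrist');d=camera('scene');t=camera('top')
im=np.hstack([cv2.resize(a['frame'][100:300,110:410],(400,267)),cv2.resize(d['frame'][120:254,320:520],(400,267))])
cv2.imwrite('pics/w4.png',im[...,::-1])
for n,c in(('top',t),('scene',d),('wrist',a)):
    M=rot(c['orientation']); 
    for X in([539.6,346,40],[539.6,346,68]):
        p,_=cv2.projectPoints((M.T@(np.array(X)-c['origin']))[None],np.zeros(3),np.zeros(3),K(c),np.float64(c['dist'])); print(n,X,p.ravel().round(1))
E
```

```text
top [539.6, 346, 40] [128.7 191.9]
top [539.6, 346, 68] [126.2 190. ]
scene [539.6, 346, 40] [407.1 213.6]
scene [539.6, 346, 68] [411.7 203.7]
wrist [539.6, 346, 40] [252.9 220.8]
wrist [539.6, 346, 68] [252.8 237.1]
```

View pics/w4.png

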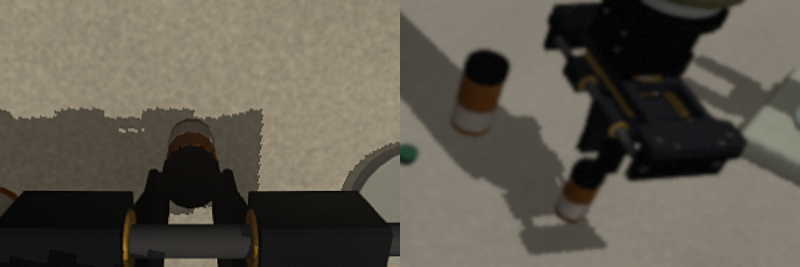

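The wrist crop shows the cap around (190,180), apparently on the camera side of the fingers. I'll measure where cap and fingers are now.

```bash
python3 to.py; python3 - <<'E'
from h import *; from rig import camera
for n in('wrist','scene','top'):
    c=camera(n); P=cloud(c); g=c['frame'].max(2)
    near=(np.hypot(P[...,0]-540,P[...,1]-350)<45)&(c['depth']>0)
    print(n)
    for lo,hi in((5,25),(25,38),(38,48),(48,58),(58,66),(66,72),(72,85)):
        m=near&(P[...,2]>lo)&(P[...,2]<hi)
        q=P[m]
        if len(q): print(lo,hi,len(q),q[:,:2].min(0).round(),q[:,:2].max(0).round(),np.median(q,0).round(1))
c=camera('wrist')
cv2.imwrite('pics/w5.png',cv2.resize(cv2.convertScaleAbs(c['frame'][180:300,190:320,::-1],alpha=2.5),None,fx=5,fy=5,interpolation=cv2.INTER_CUBIC))
E
```

```text
t 8.0 tcp [539.5 346.   40.3] yaw 13.9 gap 20.0 F [ 0.3 -0.5  0. ]
wrist
5 25 210 [525. 346.] [553. 361.] [536.1 358.9  16.3]
25 38 209 [525. 344.] [553. 361.] [536.1 358.5  30.9]
38 48 159 [525. 349.] [552. 361.] [537.  358.7  43.1]
48 58 170 [525. 343.] [554. 361.] [536.1 358.7  53.8]
58 66 211 [524. 342.] [552. 361.] [535.9 358.4  62.7]
66 72 1148 [526. 332.] [552. 361.] [539.3 347.2  67.8]
72 85 234 [518. 336.] [555. 362.] [546.8 353.3  81.4]
scene
5 25 109 [537. 330.] [556. 357.] [551.8 339.3  15.9]
25 38 80 [534. 330.] [556. 357.] [551.7 339.6  31.5]
38 48 60 [536. 331.] [555. 358.] [551.6 339.6  43.3]
48 58 64 [531. 330.] [555. 358.] [551.7 338.7  53.4]
58 66 53 [534. 330.] [555. 359.] [551.3 339.1  61.9]
66 72 94 [528. 331.] [555. 358.] [543.8 340.5  69.2]
72 85 62 [524. 331.] [561. 362.] [552.7 342.6  81.9]
top
5 25 25 [512. 311.] [582. 350.] [543.1 330.8   5.8]
66 72 1 [552. 345.] [552. 345.] [552.3 344.8  68.4]
72 85 2 [557. 342.] [559. 342.] [558.4 341.8  83.1]
```

View pics/w5.png

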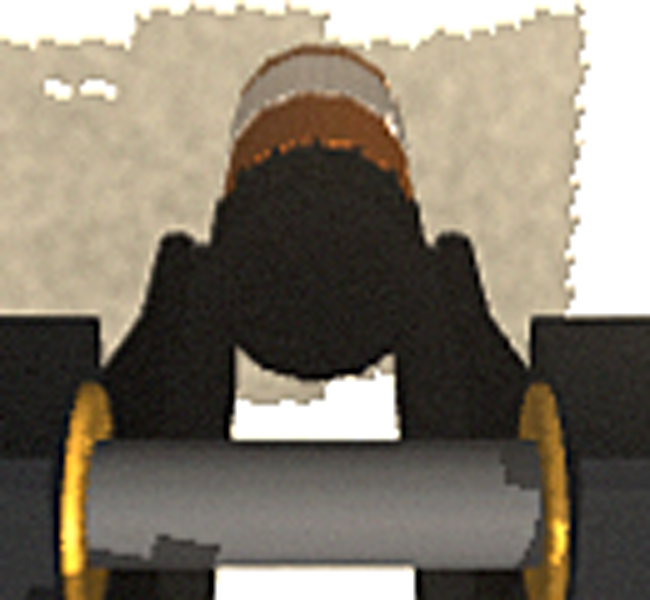

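```bash
python3 - <<'E'
from h import *; from rig import camera,sense
s=sense();M=rot(s['tool_rot'])
for n in('wrist','scene'):
    c=camera(n); P=cloud(c); L=(P-s['tcp_pos'])@M; print(n,'tool-frame coords')
    ok=(c['depth']>0)&(np.abs(L[...,0])<14)&(L[...,2]<30)&(L[...,2]>-150)
    for a,b in((-60,-45),(-45,-35),(-35,-25),(-25,-17),(17,25),(25,35),(35,45),(45,60)):
        q=L[ok&(L[...,1]>a)&(L[...,1]<b)]
        if len(q)>3: print((a,b),len(q),'tip z pct 98',np.percentile(q[:,2],[2,50,98]).round(1),'x',np.percentile(q[:,0],[2,98]).round(1))
c=camera('scene')
cv2.imwrite('pics/w6.png',cv2.resize(cv2.convertScaleAbs(c['frame'][130:250,380:512,::-1],alpha=2.5),None,fx=5,fy=5,interpolation=cv2.INTER_CUBIC))
E
```

```text
wrist tool-frame coords
(-25, -17) 225 tip z pct 98 [-82.6 -68.1 -38.4] x [10.8 12. ]
(17, 25) 197 tip z pct 98 [-82.8 -68.2 -38.5] x [10.8 12.1]
scene tool-frame coords
(-25, -17) 31 tip z pct 98 [-92.  -70.7 -41.3] x [-11.8  -9.9]
(17, 25) 301 tip z pct 98 [-149.6  -76.1  -40.3] x [-11.7  12.2]
(25, 35) 51 tip z pct 98 [-133.3 -132.1  -87.3] x [-10.6  13.5]
(35, 45) 47 tip z pct 98 [-132.8 -131.3 -105.7] x [-13.8  13.4]
```

View pics/w6.png

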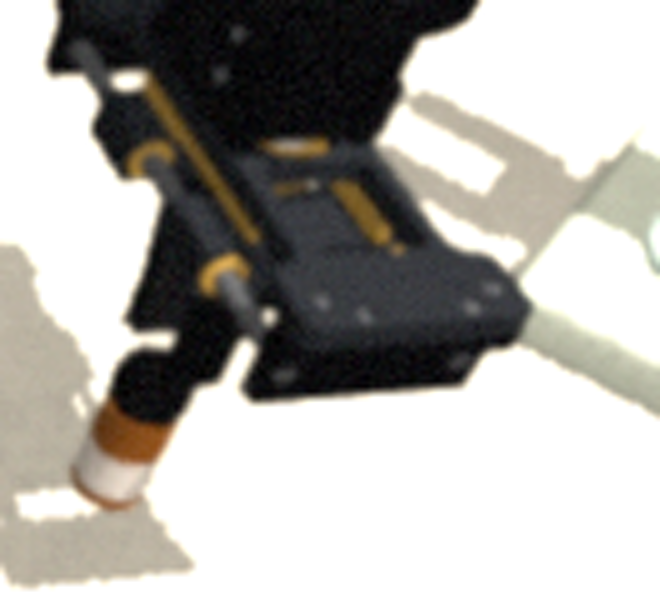

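The scene crop shows the fingers ending above the cap. Depth puts the true fingertips about 39 mm behind the reported TCP, at z≈79 when the TCP reads 40. The body edge at −106 supports this, since −39−19−51 = −109. So the true grasp point is at about −57.5 mm in the reported tool frame, and each grasp needs TCP z = cap middle − 57.5, or 1.5 mm for the small vial.

Call:
move_arm:
  increments: [0,0,0,0,56,0,0,0,0,56,0,0,0,0,56,0,0,0,0,56,0,0,0,0,56,0,0,0,0,56,0,0,0.02,0,56,0,0,0.08,0,56,0,0,0.15,0,56,0,0,0.19,0,56]

```text
time: 9.6
tcp_pos: [538.7, 345.5, 0.6]
tool_rot: [-0.001, 0.617, 0.787, -0.003]
ft_force: [0.0, 0.3, 0.4]
finger_gap: 56.0
```

Call:
move_arm:
  increments: [0,0,0,0,56,0,0,0,0,15,0,0,0,0,15,0,0,0,0,15,0,0,0,0,15,0,0,0,0,15,0,0,0,0,15,0,0,0,0,15,0,0,0,0,15,0,0,0,0,15]

```text
time: 10.85
tcp_pos: [538.9, 345.6, 0.8]
tool_rot: [-0.001, 0.617, 0.787, -0.002]
ft_force: [0.7, -0.2, 3.1]
finger_gap: 28.3
```

Gripped, with a gap of 28.3 mm. Now I'll lift by 120 mm and travel along the row direction.

Call:
move_arm:
  increments: [0,0,-0.04,0,15,0,0,-0.12,0,15,0,0,-0.24,0,15,0,0,-0.36,0,15,-0.05,0,-0.47,0,15,-0.17,0,-0.55,0,15,-0.35,-0.02,-0.6,0,15,-0.56,-0.04,-0.6,0,15,-0.78,-0.06,-0.6,0,15,-1,-0.08,-0.6,0,15]

```text
time: 12.1
tcp_pos: [571.8, 144.9, 121.8]
tool_rot: [-0.0, 0.617, 0.787, -0.002]
ft_force: [0.9, -0.1, -0.7]
finger_gap: 27.9
```

```bash
python3 to.py 618.9 -140.3 120
```

```text
t 12.1 tcp [571.8 144.9 121.8] yaw 13.8 gap 27.9 F [ 0.9 -0.1 -0.7]
shift [-1.441 -0.111  0.013] turn 0.005
```

Call:
move_arm:
  increments: [-0.15,-0.01,0,0,15,-0.35,-0.03,0,0,15,-0.55,-0.04,0,0,15,-0.73,-0.06,0,0,15,-0.86,-0.07,0,0,15,-0.95,-0.08,0,0,15,-1,-0.08,0,0,15,-1,-0.08,0,0,15,-1,-0.08,0,0,15,-1,-0.08,0,0,15]

```text
time: 13.35
tcp_pos: [604.0, -52.1, 122.3]
tool_rot: [-0.001, 0.616, 0.787, -0.002]
ft_force: [-0.9, -0.5, -0.5]
finger_gap: 27.9
```

```bash
python3 to.py 618.9 -140.3 9.5
```

```text
t 13.35 tcp [604.  -52.1 122.3] yaw 13.9 gap 27.9 F [-0.9 -0.5 -0.5]
shift [-0.445 -0.031  0.565] turn 0.006
```

Call:
move_arm:
  increments: [-0.06,0,0,0,15,-0.18,-0.01,0,0,15,-0.31,-0.02,0,0,15,-0.41,-0.03,0,0,15,-0.445,-0.031,0,0,15,-0.445,-0.031,0.04,0,15,-0.445,-0.031,0.12,0,15,-0.445,-0.031,0.22,0,15,-0.445,-0.031,0.3,0,15,-0.445,-0.031,0.34,0,15]

```text
time: 14.6
tcp_pos: [618.3, -139.9, 52.7]
tool_rot: [-0.001, 0.616, 0.787, -0.003]
ft_force: [-0.2, 0.8, -0.4]
finger_gap: 28.4
```

```bash
python3 to.py 618.9 -140.3 9
```

```text
t 14.6 tcp [ 618.3 -139.9   52.7] yaw 13.9 gap 28.4 F [-0.2  0.8 -0.4]
shift [-0.003  0.004  0.219] turn 0.007
```

Call:
move_arm:
  increments: [0,0.004,0.05,0,15,0,0.004,0.12,0,15,0,0.004,0.18,0,15,0,0.004,0.215,0,15,0,0.004,0.223,0,15,0,0.004,0.223,0,15,0,0.004,0.223,0,55,0,0.004,0.223,0,55,0,0.004,0.223,0,55,0,0.004,0.223,0,55]

```text
time: 15.85
tcp_pos: [618.9, -139.8, 8.2]
tool_rot: [-0.001, 0.616, 0.787, -0.003]
ft_force: [-0.0, -0.2, 0.7]
finger_gap: 53.4
```

```bash
python3 to.py 431.2 105.4 110
```

```text
t 15.85 tcp [ 618.9 -139.8    8.2] yaw 13.9 gap 53.4 F [-0.  -0.2  0.7]
shift [ 1.415 -0.62  -0.507] turn 0.007
```

Call:
move_arm:
  increments: [0,0,-0.06,0,58,0,0,-0.16,0,58,0,0,-0.3,0,58,0.03,-0.01,-0.4,0,58,0.12,-0.05,-0.44,0,58,0.3,-0.13,-0.45,0,60,0.5,-0.22,-0.45,0,62,0.72,-0.31,-0.45,0,64,0.9,-0.4,-0.45,0,66,1,-0.44,-0.45,0,66]

```text
time: 17.1
tcp_pos: [484.7, 35.5, 99.4]
tool_rot: [-0.001, 0.616, 0.788, -0.002]
ft_force: [0.6, 0.2, -0.9]
finger_gap: 65.8
```

```bash
python3 to.py 431.2 105.4 90
```

```text
t 17.1 tcp [484.7  35.5  99.4] yaw 14.0 gap 65.8 F [ 0.6  0.2 -0.9]
shift [ 0.404 -0.174  0.048] turn 0.009
```

Call:
move_arm:
  increments: [0.06,-0.03,0,0,66,0.17,-0.07,0.02,0,66,0.29,-0.12,0.04,0,66,0.37,-0.16,0.048,0,66,0.404,-0.174,0.048,0,66,0.404,-0.174,0.048,0,66,0.404,-0.174,0.048,0,66,0.404,-0.174,0.048,0,66,0.404,-0.174,0.048,0,66,0.404,-0.174,0.048,0,66]

```text
time: 18.35
tcp_pos: [431.3, 105.3, 89.9]
tool_rot: [-0.001, 0.616, 0.788, -0.002]
ft_force: [-0.3, -0.2, -0.2]
finger_gap: 66.1
```

```bash
python3 wl.py w7 431 105 78; python3 to.py 431.2 105.6 11.5; python3 - <<'E'
from h import *; from rig import camera
c=camera('top');P=cloud(c);m=(np.abs(P[...,2]-74)<7)&(np.hypot(P[...,0]-619,P[...,1]+140)<30);q=P[m];print('placed small',len(q),q.mean(0),np.ptp(q,axis=0),q[:,2].max())
E
```

```text
circle [428.8 106.1] d 37.2 mean [428.7 106.9  77.6] n 1553
t 18.4 tcp [431.3 105.4  89.9] yaw 14.0 gap 66.2 F [0.3 0.1 0.8]
shift [0.001 0.002 0.392] turn 0.009
placed small 100 [ 618.71270438 -138.00522159   74.04555038] [27.03475232 26.21758685 12.29338585] 79.37398705696182
```

The small vial is seated, with its top at 74 and its position as planned. Gripping the medium vial.

Call:
move_arm:
  increments: [0,-0.005,0.04,0,66,0,-0.005,0.13,0,66,0,-0.005,0.24,0,66,0,-0.005,0.34,0,66,0,-0.005,0.385,0,66,0,-0.005,0.392,0,66,0,-0.005,0.392,0,20,0,-0.005,0.392,0,20,0,-0.005,0.392,0,20,0,-0.005,0.392,0,20]

```text
time: 19.7
tcp_pos: [430.0, 105.1, 11.7]
tool_rot: [-0.001, 0.616, 0.788, -0.002]
ft_force: [-0.5, 0.1, 0.8]
finger_gap: 35.1
```

Call:
move_arm:
  increments: [0,0,0,0,20,0,0,0,0,20,0,0,0,0,20,0,0,-0.04,0,20,0,0,-0.12,0,20,0,0,-0.24,0,20,0,0,-0.38,0,20,0,0,-0.5,0,20,0,0,-0.58,0,20,0,0,-0.6,0,20]

```text
time: 20.95
tcp_pos: [431.0, 105.5, 132.5]
tool_rot: [-0.001, 0.616, 0.788, -0.001]
ft_force: [-0.3, -0.1, -1.0]
finger_gap: 35.3
```

```bash
python3 to.py 604 -78.1 130
```

```text
t 20.95 tcp [431.  105.5 132.5] yaw 14.0 gap 35.3 F [-0.3 -0.1 -1. ]
shift [-1.1    0.617  0.01 ] turn 0.009
```

Call:
move_arm:
  increments: [-0.07,0.04,0,0,20,-0.2,0.11,0,0,20,-0.36,0.2,0,0,20,-0.53,0.3,0,0,20,-0.7,0.39,0,0,20,-0.84,0.47,0,0,20,-0.94,0.53,0,0.009,20,-0.99,0.56,0,0.009,20,-1,0.57,0,0.009,20,-1,0.57,0,0.009,20]

```text
time: 22.2
tcp_pos: [589.7, -60.2, 131.9]
tool_rot: [-0.001, 0.619, 0.785, -0.001]
ft_force: [-0.8, -1.2, -0.5]
finger_gap: 35.2
```

```bash
python3 to.py 604 -78.1 19
```

```text
t 22.2 tcp [589.7 -60.2 131.9] yaw 13.5 gap 35.2 F [-0.8 -1.2 -0.5]
shift [-0.104  0.051  0.564] turn 0.0
```

Call:
move_arm:
  increments: [-0.03,0.02,0,0,20,-0.08,0.04,0,0,20,-0.104,0.051,0.02,0,20,-0.104,0.051,0.08,0,20,-0.104,0.051,0.18,0,20,-0.104,0.051,0.28,0,20,-0.104,0.051,0.38,0,20,-0.104,0.051,0.47,0,20,-0.104,0.051,0.53,0,20,-0.104,0.051,0.55,0,20]

```text
time: 23.45
tcp_pos: [603.7, -78.1, 21.0]
tool_rot: [-0.002, 0.619, 0.785, -0.002]
ft_force: [0.1, 0.5, -0.2]
finger_gap: 35.3
```

Call:
move_arm:
  increments: [0,0,0.01,0,20,0,0,0.013,0,20,0,0,0.013,0,60,0,0,0.013,0,60,0,0,0.013,0,60,0,0,0.013,0,60,0,0,0.013,0,60,0,0,-0.05,0,60,0,0,-0.17,0,60,0,0,-0.3,0,60]

```text
time: 24.7
tcp_pos: [604.0, -78.2, 82.4]
tool_rot: [-0.002, 0.619, 0.785, -0.002]
ft_force: [0.5, -1.1, 0.3]
finger_gap: 59.7
```

```bash
python3 to.py 444.3 -254.7 75
```

```text
t 24.7 tcp [604.  -78.2  82.4] yaw 13.5 gap 59.7 F [ 0.5 -1.1  0.3]
shift [-0.672 -0.983  0.041] turn 0.0
```

Call:
move_arm:
  increments: [-0.05,-0.07,0,0,56,-0.14,-0.2,0,0,52,-0.25,-0.37,0,0,50,-0.36,-0.53,0,0,50,-0.46,-0.68,0,0,50,-0.55,-0.81,0.01,0,50,-0.62,-0.91,0.03,0,50,-0.66,-0.97,0.041,0,50,-0.672,-0.983,0.041,0,50,-0.672,-0.983,0.041,0,50]

```text
time: 25.95
tcp_pos: [444.6, -254.4, 75.1]
tool_rot: [-0.002, 0.619, 0.786, -0.002]
ft_force: [0.1, 0.4, -0.5]
finger_gap: 50.2
```

```bash
python3 wl.py w8 444 -254.7 58; python3 to.py 444.3 -254.7 -8.5; python3 - <<'E'
from h import *; from rig import camera
c=camera('top');P=cloud(c)
for n,x,y,z in(('sm',619,-140,74),('med',604,-78,84)):
    m=(np.abs(P[...,2]-z)<7)&(np.hypot(P[...,0]-x,P[...,1]-y)<30);q=P[m];print(n,len(q),q.mean(0))
E
```

```text
circle [ 442.4 -256.2] d 23.5 mean [ 442.  -254.9   57.3] n 578
t 26.0 tcp [ 444.9 -254.2   75.1] yaw 13.6 gap 50.0 F [-0.6  0.1  0.2]
shift [-0.002 -0.002  0.418] turn 0.001
sm 99 [ 618.87673426 -137.86281961   74.44879678]
med 156 [604.23109164 -77.42483577  84.2332186 ]
```

Call:
move_arm:
  increments: [-0.004,-0.006,0.04,0,50,-0.004,-0.006,0.13,0,50,-0.004,-0.006,0.25,0,50,-0.004,-0.006,0.35,0,50,-0.004,-0.006,0.405,0,50,-0.004,-0.006,0.418,0,50,-0.004,-0.006,0.418,0,8,-0.004,-0.006,0.418,0,8,-0.004,-0.006,0.418,0,8,-0.004,-0.006,0.418,0,8]

```text
time: 27.3
tcp_pos: [443.8, -255.2, -8.2]
tool_rot: [-0.001, 0.619, 0.786, -0.001]
ft_force: [-0.5, 1.2, 0.8]
finger_gap: 21.2
```

Call:
move_arm:
  increments: [0,0,0,0,8,0,0,0,0,8,0,0,0,0,8,0,0,0,0,8,0,0,-0.05,0,8,0,0,-0.14,0,8,0,0,-0.28,0,8,0,0,-0.42,0,8,0,0,-0.54,0,8,0,0,-0.6,0,8]

```text
time: 28.55
tcp_pos: [445.0, -255.6, 114.1]
tool_rot: [-0.0, 0.619, 0.786, -0.001]
ft_force: [-0.4, 0.4, -0.6]
finger_gap: 21.1
```

```bash
python3 to.py 574.1 46.3 112
```

```text
t 28.55 tcp [ 445.  -255.6  114.1] yaw 13.6 gap 21.1 F [-0.4  0.4 -0.6]
shift [1.316 0.982 0.008] turn 0.001
```

Call:
move_arm:
  increments: [0.05,0.03,0,0,8,0.15,0.11,0,0,8,0.3,0.22,0,0,8,0.47,0.35,0,0,8,0.64,0.48,0,0,8,0.79,0.6,0,0,8,0.9,0.67,0,0,8,0.97,0.72,0,0,8,1,0.75,0,0,8,1,0.75,0,0,8]

```text
time: 29.8
tcp_pos: [543.8, -26.2, 113.5]
tool_rot: [-0.0, 0.619, 0.786, -0.001]
ft_force: [-0.1, -1.0, 0.1]
finger_gap: 21.4
```

```bash
python3 to.py 574.1 46.3 -1
```

```text
t 29.8 tcp [543.8 -26.2 113.5] yaw 13.6 gap 21.4 F [-0.1 -1.   0.1]
shift [0.318 0.233 0.572] turn 0.001
```

Call:
move_arm:
  increments: [0.05,0.04,0,0,8,0.15,0.11,0,0,8,0.25,0.18,0,0,8,0.31,0.23,0,0,8,0.318,0.233,0.04,0,8,0.318,0.233,0.12,0,8,0.318,0.233,0.24,0,8,0.318,0.233,0.36,0,8,0.318,0.233,0.44,0,8,0.318,0.233,0.48,0,8]

```text
time: 31.05
tcp_pos: [573.4, 45.7, 16.1]
tool_rot: [-0.001, 0.619, 0.785, -0.002]
ft_force: [-1.0, -0.3, 0.2]
finger_gap: 20.9
```

```bash
python3 to.py 574.1 46.3 -1
```

```text
t 31.05 tcp [573.4  45.7  16.1] yaw 13.5 gap 20.9 F [-1.  -0.3  0.2]
shift [0.002 0.005 0.086] turn 0.0
```

Call:
move_arm:
  increments: [0.002,0.005,0.04,0,8,0.002,0.005,0.075,0,8,0.002,0.005,0.086,0,8,0.002,0.005,0.086,0,8,0.002,0.005,0.086,0,46,0.002,0.005,0.086,0,46,0.002,0.005,0.086,0,46,0.002,0.005,0.086,0,46,0.002,0.005,0.086,0,46,0.002,0.005,0.06,0,46]

```text
time: 32.3
tcp_pos: [573.9, 46.3, 4.0]
tool_rot: [-0.001, 0.619, 0.785, -0.002]
ft_force: [0.4, -0.5, -0.6]
finger_gap: 45.6
```

```bash
python3 to.py 420 258 100
```

```text
t 32.3 tcp [573.9  46.3   4. ] yaw 13.5 gap 45.6 F [ 0.4 -0.5 -0.6]
shift [ 1.209 -0.502 -0.479] turn 0.0
```

Call:
move_arm:
  increments: [0,0,-0.1,0,50,0,0,-0.24,0,60,0,0,-0.38,0,70,0.06,-0.02,-0.46,0,76,0.2,-0.08,-0.479,0,76,0.4,-0.16,-0.479,0,76,0.6,-0.25,-0.479,0,76,0.8,-0.33,-0.479,0,76,0.94,-0.39,-0.479,0,76,1,-0.415,-0.479,0,76]

```text
time: 33.55
tcp_pos: [445.1, 223.4, 99.8]
tool_rot: [-0.001, 0.618, 0.786, -0.002]
ft_force: [0.2, -0.3, 0.0]
finger_gap: 76.0
```

```bash
python3 to.py 420 258 100
```

```text
t 33.55 tcp [445.1 223.4  99.8] yaw 13.7 gap 76.0 F [ 0.2 -0.3  0. ]
shift [ 0.198 -0.081 -0.001] turn 0.003
```

Call:
move_arm:
  increments: [0.05,-0.02,0,0,76,0.12,-0.05,0,0,76,0.18,-0.075,0,0,76,0.198,-0.081,0,0,76,0.198,-0.081,0,0,76,0.198,-0.081,0,0,76,0.198,-0.081,0,0,76,0.198,-0.081,0,0,76,0.198,-0.081,0,0,76,0.198,-0.081,0,0,76]

```text
time: 34.8
tcp_pos: [420.0, 258.0, 99.8]
tool_rot: [-0.001, 0.618, 0.786, -0.002]
ft_force: [-0.1, 0.9, 0.1]
finger_gap: 75.9
```

```bash
python3 wl.py w9 420 258 90; python3 to.py 420 258 23.5; python3 - <<'E'
from h import *; from rig import camera
c=camera('top');P=cloud(c)
for n,x,y,z in(('sm',619,-140,74),('med',604,-78,84),('tiny',574,46,64)):
    m=(np.abs(P[...,2]-z)<7)&(np.hypot(P[...,0]-x,P[...,1]-y)<30);q=P[m];print(n,len(q),q.mean(0))
E
```

```text
circle [418.1 258.7] d 44.9 mean [418.  259.4  89.7] n 2326
t 34.85 tcp [420.  258.   99.8] yaw 13.7 gap 76.1 F [-0.1 -0.4  0.1]
shift [0.    0.002 0.381] turn 0.003
sm 104 [ 618.52574792 -137.96034133   73.42033656]
med 159 [604.01114684 -77.2615289   84.28422379]
tiny 63 [575.67541904  45.81455659  63.90310995]
```

Call:
move_arm:
  increments: [0,-0.004,0.04,0,76,0,-0.004,0.13,0,76,0,-0.004,0.24,0,76,0,-0.004,0.33,0,76,0,-0.004,0.375,0,76,0,-0.004,0.381,0,76,0,-0.004,0.381,0,28,0,-0.004,0.381,0,28,0,-0.004,0.381,0,28,0,-0.004,0.381,0,28]

```text
time: 36.15
tcp_pos: [419.0, 257.8, 23.8]
tool_rot: [-0.001, 0.618, 0.786, -0.002]
ft_force: [-0.1, 0.5, 1.0]
finger_gap: 43.6
```

Call:
move_arm:
  increments: [0,0,0,0,28,0,0,0,0,28,0,0,0,0,28,0,0,0,0,28,0,0,-0.05,0,28,0,0,-0.14,0,28,0,0,-0.28,0,28,0,0,-0.42,0,28,0,0,-0.54,0,28,0,0,-0.6,0,28]

```text
time: 37.4
tcp_pos: [420.0, 258.3, 145.6]
tool_rot: [-0.001, 0.618, 0.786, -0.001]
ft_force: [0.5, 0.7, -2.0]
finger_gap: 43.3
```

```bash
python3 to.py 589 -15.9 142
```

```text
t 37.4 tcp [420.  258.3 145.6] yaw 13.7 gap 43.3 F [ 0.5  0.7 -2. ]
shift [-1.532  0.497  0.016] turn 0.003
```

Call:
move_arm:
  increments: [-0.05,0.02,0,0,28,-0.15,0.05,0,0,28,-0.3,0.1,0,0,28,-0.47,0.15,0,0,28,-0.64,0.21,0,0,28,-0.79,0.26,0,0,28,-0.9,0.29,0,0,28,-0.97,0.31,0,0,28,-1,0.325,0,0,28,-1,0.325,0,0,28]

```text
time: 38.65
tcp_pos: [530.4, 79.5, 145.1]
tool_rot: [-0.001, 0.618, 0.786, -0.001]
ft_force: [-0.2, 0.2, -0.6]
finger_gap: 43.6
```

```bash
python3 to.py 589 -15.9 70
```

```text
t 38.65 tcp [530.4  79.5 145.1] yaw 13.7 gap 43.6 F [-0.2  0.2 -0.6]
shift [-0.533  0.173  0.375] turn 0.003
```

Call:
move_arm:
  increments: [-0.05,0.02,0,0,28,-0.16,0.05,0,0,28,-0.3,0.1,0,0,28,-0.42,0.14,0,0,28,-0.51,0.165,0,0,28,-0.533,0.173,0.03,0,28,-0.533,0.173,0.1,0,28,-0.533,0.173,0.2,0,28,-0.533,0.173,0.3,0,28,-0.533,0.173,0.36,0,28]

```text
time: 39.9
tcp_pos: [587.9, -14.7, 71.1]
tool_rot: [-0.002, 0.617, 0.787, -0.001]
ft_force: [0.1, 0.4, -0.5]
finger_gap: 43.0
```

```bash
python3 to.py 589 -15.9 31
```

```text
t 39.9 tcp [587.9 -14.7  71.1] yaw 13.8 gap 43.0 F [ 0.1  0.4 -0.5]
shift [-0.007  0.005  0.2  ] turn 0.005
```

Call:
move_arm:
  increments: [-0.007,0.005,0.03,0,28,-0.007,0.005,0.09,0,28,-0.007,0.005,0.15,0,28,-0.007,0.005,0.19,0,28,-0.007,0.005,0.2,0,28,-0.007,0.005,0.2,0,28,-0.007,0.005,0.2,0,66,-0.007,0.005,0.2,0,66,-0.007,0.005,0.2,0,66,-0.007,0.005,0.2,0,66]

```text
time: 41.15
tcp_pos: [589.1, -15.8, 31.2]
tool_rot: [-0.002, 0.617, 0.787, -0.001]
ft_force: [0.1, -0.1, 0.2]
finger_gap: 65.1
```

Call:
move_arm:
  increments: [0,0,0,0,66,0,0,-0.04,0,66,0,0,-0.12,0,66,0,0,-0.24,0,66,0,0,-0.38,0,66,0,-0.08,-0.5,0,66,0,-0.25,-0.55,0,66,0,-0.45,-0.55,0,66,0,-0.65,-0.55,0,66,0,-0.7,-0.55,0,66]

```text
time: 42.4
tcp_pos: [452.4, -49.8, 143.0]
tool_rot: [-0.002, 0.618, 0.786, -0.0]
ft_force: [1.0, 0.2, 0.6]
finger_gap: 66.2
```

```bash
python3 to.py; python3 - <<'E'
from h import *; from rig import camera
c=camera('top');P=cloud(c);d=camera('scene')
for n,x,y,z in(('sm',619,-140,74),('med',604,-78,84),('tiny',574,46,64),('large',589,-16,96),('sqS',438,1,66),('sqT',432,-124,82)):
    m=(np.abs(P[...,2]-z)<7)&(np.hypot(P[...,0]-x,P[...,1]-y)<30);q=P[m];print(n,len(q),q.mean(0) if len(q) else '')
im=np.vstack([cv2.resize(c['frame'][140:260,200:400],(480,288)),cv2.resize(d['frame'][130:250,110:310],(480,288))])
cv2.imwrite('pics/end.png',im[...,::-1])
E
```

```text
t 42.4 tcp [452.4 -49.8 143. ] yaw 13.7 gap 66.2 F [1.  0.2 0.6]
sm 98 [ 618.88477988 -138.06326866   73.53739498]
med 84 [610.78204988 -78.94695599  84.41196155]
tiny 61 [575.91248754  45.89719294  64.45449262]
large 182 [595.09623758 -14.27196418  96.39489073]
sqS 73 [438.26170342   0.88541513  66.01173186]
sqT 0
```

View pics/end.png

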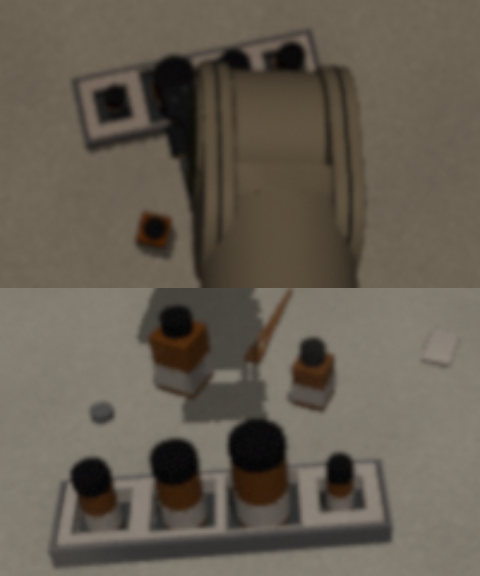

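The scene view (lower half) shows all four vials upright in their pockets and both square bottles standing. The cap tops are at floor height: 64, 74, 84 and 96 mm. I'm handing in.

```bash
python3 -c "
from rig import job_done; print(job_done())"
```

```text
the job is handed in; nothing more can be done
None
```

All four vials are standing upright in the pockets that match their size, and I handed the job in at about 42 s of the 104 s allowed. No verdict is reported.

**First attempts:** I tried to grip the small vial twice and missed both times, because the real fingertips sit about 39 mm behind the reported TCP (measured in the depth images). The first miss I wrongly put down to lifting too soon. After I corrected the grasp height, all four vials were gripped on the next try, with gaps of 21 to 44 mm matching their caps.

**Last checks:**
- **Height:** The cap tops were at about 64, 74, 84 and 96 mm, which is each vial's height plus the 6 mm pocket floor.
- **Position:** The tiny and small vials measured within about 2.5 mm of their pocket centres. The medium vial was within about 1 mm when checked before the last vial was moved.
- **Square bottles:** The short one had not moved (0.2 mm measured). The tall one was hidden by the arm in the last top view, so its position was not measured. The scene picture showed it standing in place.
- **Disagreement:** In the last top view the medium and large vials read about 6 to 7 mm off centre. I put this down to the arm partly hiding them, because the large vial was released at its pocket centre and both looked seated in the scene view. I did not re-measure them after moving the arm clear.

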